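# Load the board test jig, pin it and keep it pressed

## Task

Lay the loose circuit board in the nest of the hinged test jig and press it down flat with the fingers, then swing the lid down over it and push the knobbed pin from its stand through the hole in the lid into the hole in the base, until its knob sits on the lid. The sprung foot under the lid pushes it a little open again, so finish by pressing the lid fully shut and stay there: the program ends while the arm is still holding the lid pressed shut, board flat and pin home. Leave the loupe and the binder clip where they are.

Things in the scene. Friction and masses are not known exactly. Their poses are not given: they have to be found in the camera images.
- jig: Grey hinged test jig fixed to the table, base plate 195 x 120 x 6 mm. Origin on the table under its middle, z up, +x to the hinge side (away from the robot within 0.2 rad), y along the hinge line, which lies at x = +85, z = 36 mm, between posts at y = +-55 mm. A block at the front (60 mm wide, x -90 to -50, top at z = 31 mm) has the pin hole.
- nest (a point): Where the middle of the board's underside belongs: on the black pedestal (70 x 36 mm, top 12 mm above the table, 6 mm above the base plate), x = +10, y = 0 of the jig, axes as the jig's. Four corner lugs, 8 mm higher, give the board 2 mm play each way; they cover only 12 mm at each end of its long sides, whose middles are free for fingers.
- base_hole (a point): Mouth of the vertical 13 mm hole in the base's front block, 31 mm above the table, 25 mm deep; axes as the jig's.
- lid (a joint): Lid angle, rad: 0 = fully shut (level), 1.65 to 1.85 at the start (leaning back, away from the robot), stop at 1.95. Stiffish hinge (0.06 N m); lid 150 g stays put near upright. A sprung rubber foot (1.5 N/mm) under it bears on the board over the last 4 mm: let go, the lid rests 0.025 to 0.05 rad open, which still lets the pin in; 4 to 6 N at lid_press shuts it.
- lid_hole (a point): Middle of the 13 mm through hole in the lid, at its outer (upper) face, 155 mm from the hinge line. With the lid down it stands over the hole in the base. x points along the lid to the hinge, z out of the outer face.
- lid_press (a point): A point to press: outer face of the lid on its midline, 105 mm from the hinge line; z out of that face. Lid: grey plate 170 x 100 x 8 mm, mid-plane through the hinge line; shut, its top is 40 mm above the table. The foot below it (40 x 30 mm) is 75 mm from the hinge and reaches 14 mm below the lid's underside.
- lid_edge (a point): Middle of the lid's free edge, in the mid-plane of the 8 mm plate, 175 mm from the hinge line.
- board: Loose board, plain grey slab 90 (x) x 50 (y) x 10 (z) mm, 60 g, with small flat black chips on top, lying flat on the table left or right of the jig. Origin at the middle of its underside, z up. May lie either way round in the nest, long side along the jig's x.
- pin: Loose pin, 40 g, upright in its stand. Steel shaft 10 mm diameter, 32 mm long with a chamfered foot; above it a black collar 24 mm in diameter, 4 mm high, and a round knob 20 mm in diameter; whole length 61 mm. Origin at the foot's end, z up along the pin to the knob.
- pin_tip (a point): The pin's foot end. When home it is 23 mm below point base_hole with the lid shut.
- pin_knob (a point): Middle of the pin's knob, 48 mm above its foot; pinch the 20 mm knob here (knob from 36 to 61 mm above the foot).
- pin_stand: Wooden block 56 x 56 x 36 mm fixed to the table, on the other side of the jig from the board, with a vertical 13 mm hole in the middle in which the pin stands, its collar on the block. Origin at the middle of its underside.
- loupe: Bystander: black loupe, 44 mm in diameter, 45 mm high, beyond and to the left of the jig. Leave alone.
- binder_clip: Bystander: black binder clip 25 x 29 x 40 mm, beyond and to the right of the jig. Leave alone.

How it is judged (in metres and radians):
On the way, in this order (a step that is already met when the one before it is completed fails the run):
1. the board lies flat in the nest and is pressed down (3 N or more on the jig) (z of board in the frame of nest below 0.003 m and distance between board and nest below 0.006 m and angle between the z axis of board and the z axis of jig, either way round below 0.04 rad and angle between the x axis of board and the x axis of jig, either way round below 0.12 rad and contact force between board and jig above 3 N), for 0.1 s.
2. the lid is down on the seated board (within 0.12 rad of shut) (z of board in the frame of nest below 0.003 m and distance between board and nest below 0.006 m and angle between the z axis of board and the z axis of jig, either way round below 0.04 rad and angle between the x axis of board and the x axis of jig, either way round below 0.12 rad and value of joint lid below 0.12 rad), for 0.2 s.
3. the pin stands through the lid's hole at least 10 mm deep in the base's hole, lid down (horizontal distance between pin_tip and base_hole below 0.004 m and angle between pin's own z axis and vertical below 0.15 rad and z of pin_tip in the frame of base_hole below -0.01 m and value of joint lid below 0.12 rad), for 0.2 s.
At the end, for the whole second after the job is handed in: The arm still presses (over 2 N) with the lid within 0.015 rad of shut; pin upright in both holes, foot 19 mm or more below the base hole's mouth, within 4 mm of its axis; board flat in the nest (under 3 mm above the pedestal, 6 mm off place, 0.04 rad tilt, 0.12 rad turn); all at rest (z of board in the frame of nest below 0.003 m and distance between board and nest below 0.006 m and angle between the z axis of board and the z axis of jig, either way round below 0.04 rad and angle between the x axis of board and the x axis of jig, either way round below 0.12 rad and horizontal distance between pin_tip and base_hole below 0.004 m and angle between pin's own z axis and vertical below 0.15 rad and z of pin_tip in the frame of base_hole below -0.019 m and value of joint lid below 0.015 rad and (contact force between any of the fingers, the arm and jig above 2 N or contact force between any of the fingers, the arm and pin above 2 N) and linear speed of each of pin, board below 0.02 m/s); the arm keeps its last pose, push and grip.
It fails at once if the loupe is shifted by more than 3 cm (distance of loupe from where it was at the start of the episode above 0.03 m).
It fails at once if the binder clip is shifted by more than 3 cm (distance of binder_clip from where it was at the start of the episode above 0.03 m).
It also fails if it takes over 72 s, if anything falls off the work surface, if the arm or the gripper's body presses on something with over 40 N, if the wrist force passes 120 N, or if a joint passes its speed limit or range.

## Robot

A 6-joint arm with a two-finger parallel gripper is mounted at the origin on the work surface; the furniture and walls round the work are solid. World frame = base frame: x ahead of the robot, y to its left, z up, the work surface at z = 0. Lengths are in m, angles in degrees, forces in N, time in s.
With the tool pointing down it reaches from about 0.25 to 0.725 m from the base axis. Payload 9.7 kg.
Tool frame: the origin (TCP) lies at the centre of the arm's flange, where the gripper is bolted on; the fingertips stand 173 mm ahead of it and the grasp point (between the pads) lies 155 mm ahead of it; z points along the fingers, y is the line along which they close (so a half turn about z gives the same grasp; the last joint's range is limited). The gripper opens to 85 mm and grips with 20 to 120 N. Pads are 22 mm wide; open, the fingers measure 114 mm over their backs; the gripper's body (76 mm by 85 mm) begins 54 mm behind the grasp point. The pads swing forward as they close: fully open they stand 13 mm farther back than shut.
Start: joints at [-65.317, 4.979, 10.078, 95.1, 0, 90], TCP at [0.23, -0.5, 0.405] pointing down, gripper open.
Joint ranges: [-179.16, 179.16], [-48.56, 103.87], [-65.8, 70.77], [-126.05, 130.52], [-82.76, 87.17], [-180, 180]. Speed limits (degrees/s): [127.2, 127.2, 147.25, 180, 180, 180].

## Interface

Orientations are given as [roll, pitch, yaw] about the fixed x, y, z axes, in that order (R = Rz(yaw) Ry(pitch) Rx(roll)).
In Python, from workcell import monitor, camera, get_calibration, bot gives the robot as it stands.
- The arm moves only by the tool carry_out, never from a script. Its argument "targets" is text: rows parted by semicolons, each of 7 numbers parted by spaces: the shift along the tool's x, y, z in units of 0.04 m (1.0 is 0.04 m), then the turn, a rotation vector about the tool's x, y, z in units of 0.1 rad (1.0 is 0.1 rad), then the opening, from -1 (shut) to 1 (fully open), so that 0 is half open. A call has exactly 8 rows; each row shifts and turns the commanded pose from where the row before left it, along the tool's axes as they then stand; what a row does not reach is not made up. A row lasts 1/12 s, in which the tool goes at most 41.7 mm and 7.16 degrees, less where a joint would pass 70% of its speed; a pose out of reach is approached as far as the arm can. A call with a number of a shift or a turn outside -1 to 1 is refused whole. A call with a gripper value outside its range is refused whole. The fingers move at their own pace and stop on an object; "newtons" is the grip in N (left out, the last holds). Time passes only in rows, so rows that do not move let the fingers close, or fill a call up. It gives the time, the measured TCP pose, the force, the opening and the grip force at its end, in the units of the state.
- monitor.get_obs(): the state, without advancing time (a new reading comes with each control period).
- camera(name): name is "side" or "top"; returns the picture (384x512x3 uint8, red, green, blue); there is no depth.
- get_calibration(name): a dict with "fx", "fy", "cx", "cy" (pixels), "view" (4x4, takes a point from world to camera coordinates). Camera axes: x right, y down, z forward; pixel columns grow to the right and rows downward; lengths in m; the calibration is good to about 2 mm. A picture is of the moment at which its call begins. get_calibration takes no time and is no camera call.
- bot.job_done(): hands the job in; it is judged then, once.
The state is a dict: "time": time; "q": joint angles; "qd": joint speeds; "joint_efforts": joint torques, N m; "ee_pos": TCP position; "tcp_rot": TCP orientation; "wrist_force": force on the tool from outside, world axes, zero at the start; "torque": the same for the moment, N m; "opening": finger opening in m; "grasp_force": force on a finger pad.
Only numpy, scipy, OpenCV 4.12 (cv2) and the standard library are available. Lean on these libraries where they do the work, as an engineer would, in place of code of your own. Each camera call takes 0.05 s, during which the arm holds its last target. There are 200 camera calls.

## Working session

There is one attempt and no reset: what is moved stays moved. The work goes in short steps, Python scripts to look and compute and a tool call to move; the robot and the scene stay as the last step left them, time stands still between calls to the robot, and variables do not carry over. Pictures are saved under pics/ and viewed, at most 10 in all, crops included, and the job is handed in when it is done.

Besides the shell and the picture viewer there is one more tool, called after "Request:" as name(argument=value, ...) on one line, values as JSON. carry_out: Moves the arm, as the interface text tells. Shifts and turns lie within -1 to 1; 1 stands for 0.04 m of shift or 0.1 rad of turn. Its arguments: {"type":"object","properties":{"targets":{"type":"string"},"newtons":{"type":"number"}},"required":["targets"]}

```bash
mkdir -p pics; ls
python3 - <<'E'
from workcell import monitor, camera, get_calibration, bot
import cv2,numpy as np
o=monitor.get_obs();print(o)
for n in("top","side"):
    c=get_calibration(n);print(n,c["fx"],c["fy"],c["cx"],c["cy"],np.round(c["view"],4).tolist())
    cv2.imwrite(f"pics/{n}0.png",camera(n)[:,:,::-1])
E
```

```text
pics
{'time': 0.0, 'q': array([-6.53180929e+01,  5.01220076e+00,  1.00337264e+01,  9.50986072e+01,
       -6.09524600e-04,  9.00010706e+01]), 'qd': array([-0.09676529, -0.04628951, -0.00963513, -0.00755962, -0.00817795,
        0.00471429]), 'joint_efforts': array([-4.02603895e-03, -5.20380700e+01,  4.64813805e+01,  1.58782478e-02,
       -8.11869518e-05,  1.99789940e-05]), 'ee_pos': array([ 0.22967132, -0.49975975,  0.40396583]), 'tcp_rot': array([-1.79922918e+02,  6.10964418e-04,  2.46808373e+01]), 'wrist_force': array([-0.29861176,  0.10765054,  0.01657845]), 'torque': array([ 0.04583992, -0.00049006, -0.02456854]), 'grasp_force': 0.0, 'opening': 0.08563981324154948}
top 432.86586093330345 432.86586093330345 258.114959305277 186.3154641216502 [[0.0223, -0.9997, 0.008, -0.031], [-0.995, -0.023, -0.0968, 0.5324], [0.097, -0.0058, -0.9953, 1.1072], [0.0, 0.0, 0.0, 1.0]]
side 394.7753659246335 394.7753659246335 251.72699854909928 189.99307942687383 [[0.9851, -0.1707, 0.019, -0.5428], [-0.08, -0.5539, -0.8287, 0.1084], [0.152, 0.8149, -0.5593, 0.8916], [0.0, 0.0, 0.0, 1.0]]
```

View pics/top0.png

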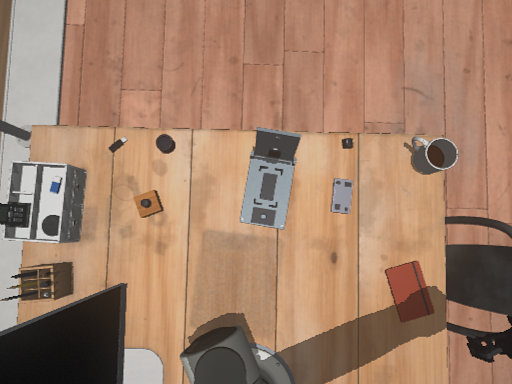

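View pics/side0.png

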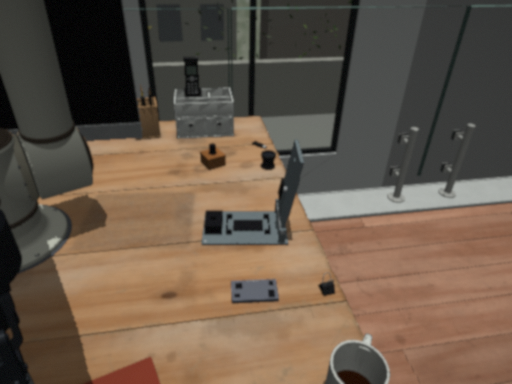

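Top view: jig centred near (268,190) with the lid leaning back at (276,145), board at (342,195), pin in its stand at (148,203), loupe at (166,143) and clip at (347,143). Now I'll measure these.

```bash
cat > h.py <<'E'
from workcell import monitor, camera, get_calibration, bot
import cv2,numpy as np
def ray(n,u,v,z):
    c=get_calibration(n);V=np.array(c["view"]);R=V[:3,:3];C=-R.T@V[:3,3]
    d=R.T@np.array([(u-c["cx"])/c["fx"],(v-c["cy"])/c["fy"],1]);return C+d*(z-C[2])/d[2]
def pix(n,P):
    c=get_calibration(n);V=np.array(c["view"]);p=V[:3,:3]@np.array(P)+V[:3,3]
    return np.array([c["fx"]*p[0]/p[2]+c["cx"],c["fy"]*p[1]/p[2]+c["cy"]])
def rect(mask,n,z):
    cs,_=cv2.findContours(mask.astype(np.uint8),0,1);c=max(cs,key=cv2.contourArea)[:,0]
    w=np.array([ray(n,u,v,z)[:2] for u,v in c]);(cx,cy),(a,b),t=cv2.minAreaRect((w*1000).astype(np.float32))
    if a<b:a,b,t=b,a,t-90
    return round(cx,1),round(cy,1),round(a,1),round(b,1),round((t+90)%180-90,2)
E
python3 - <<'E'
from h import *
im=cv2.imread("pics/top0.png");b,g,r=[im[:,:,i].astype(int) for i in range(3)]
def box(m,u0,u1,v0,v1):
    k=np.zeros_like(m);k[v0:v1,u0:u1]=m[v0:v1,u0:u1];return k
grey=(b>r-5)
print("board",rect(box(grey,320,365,170,225),"top",.01))
bw=box(grey,230,305,160,240)
print("jig",rect(bw,"top",.006))
print("stand",rect(box((r>b+70)|(r+g+b<250),130,166,185,222),"top",.036))
dark=(r+g+b<170)
for n,bx,z in(("knob",(135,160,190,215),.06),("blockhole",(250,280,208,228),.031)):
    k=box(dark,*bx);cs,_=cv2.findContours(k.astype(np.uint8),0,1)
    for c in cs:
        if cv2.contourArea(c)>3:
            m=cv2.moments(c);u,v=m['m10']/m['m00'],m['m01']/m['m00'];print(n,u,v,m['m00'],ray("top",u,v,z))
a=cv2.resize(im[115:245,225:365],None,fx=4,fy=4,interpolation=2)
cv2.imwrite("pics/crop1.png",a)
s=cv2.imread("pics/side0.png");cv2.imwrite("pics/crop2.png",cv2.resize(s[130:310,190:340],None,fx=4,fy=3.3,interpolation=2))
E
```

```text
board (515.5, -240.3, 88.0, 48.6, -5.79)
jig (524.6, -44.1, 186.8, 119.3, -8.69)
stand (482.3, 265.6, 94.8, 90.4, 2.47)
knob 148.38596491228068 203.2456140350877 9.5 [0.4803163  0.25722901 0.06      ]
knob 156.9047619047619 195.33333333333331 3.5 [0.50081845 0.23667171 0.06      ]
```

View pics/crop1.png

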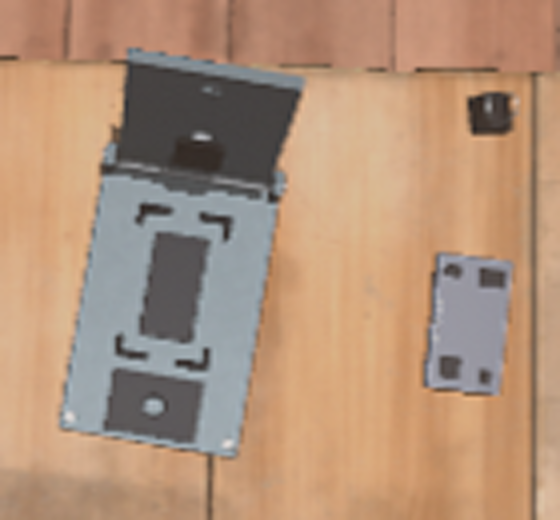

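The crop shows the jig's pedestal near crop (175,287), the block with its hole at (155,405), and the board at (468,323). The jig is yawed about -8°. Next I'll refine the nest, hole and pin.

Run:
```python
from h import *
im=cv2.imread("pics/top0.png");b,g,r=[im[:,:,i].astype(int) for i in range(3)]
def box(m,u0,u1,v0,v1):
    k=np.zeros_like(m);k[v0:v1,u0:u1]=m[v0:v1,u0:u1];return k
print("mean ped/plate/lid/knob px",im[185,268],im[185,285],im[140,275],im[203,146])
dk=(r+g+b)<330
ped=box(dk,258,279,171,202);print("ped",rect(ped,"top",.012))
P=rect(box(dk,248,279,206,229),"top",.031);print("block",P)
for u,v in((263.75,216.25),):print("hole",ray("top",u,v,.031))
kn=box((r+g+b)<200,138,157,193,214);cs,_=cv2.findContours(kn.astype(np.uint8),0,1)
print([(cv2.minEnclosingCircle(c),cv2.contourArea(c)) for c in cs])
a=np.hstack([cv2.resize(im[185:222,130:167],(400,400),interpolation=2),cv2.resize(cv2.imread("pics/side0.png")[135:175,195:235],(400,400),interpolation=2)])
cv2.imwrite("pics/crop3.png",a)
```

```text
mean ped/plate/lid/knob px [86 85 88] [170 164 153] [65 66 69] [83 83 89]
ped (535.0, -45.1, 70.1, 34.9, -8.2)
block (455.4, -33.0, 57.5, 40.4, 81.86)
hole [ 0.45495826 -0.03520752  0.031     ]
[(((153.5, 213.0), 0.5001000165939331), 0.0), (((156.0, 212.0), 9.999999747378752e-05), 0.0), (((145.5, 202.6999969482422), 4.81050443649292), 55.5), (((156.0, 194.0), 1.000100016593933), 0.0)]
```

View pics/crop3.png

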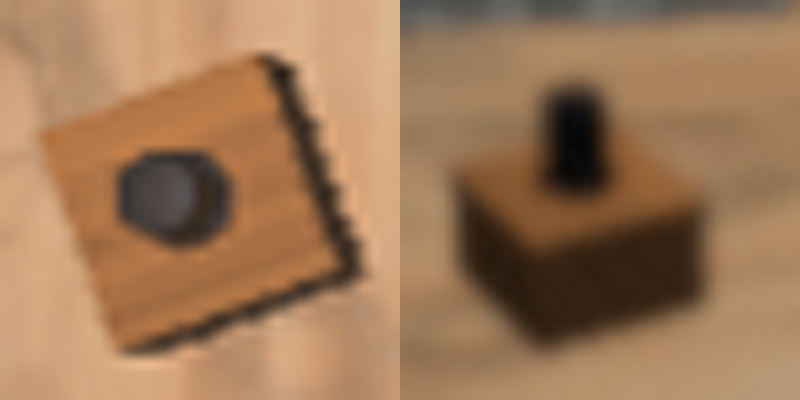

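View pics/crop2.png

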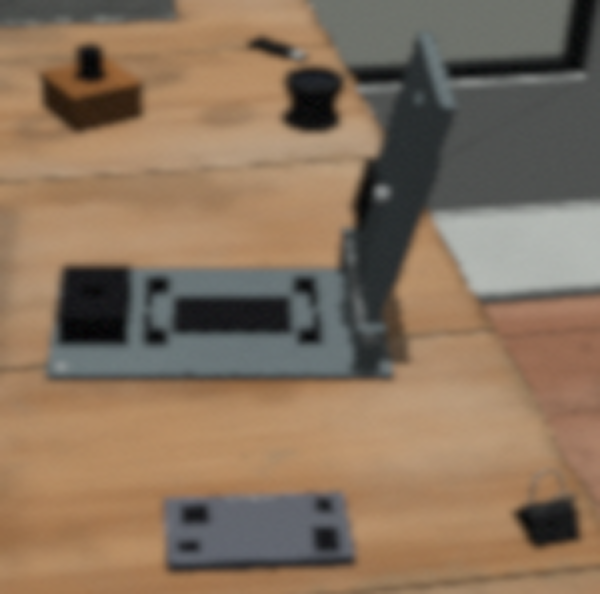

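Side crop: the lid is leaning slightly back with its edge at (435,70). The pin knob stands in the stand block. I'll add a helper for the per-row numbers and set out for the board.

```bash
cat >> h.py <<'E'
from scipy.spatial.transform import Rotation as Ro
from scipy.optimize import least_squares
def plan(p,yaw,n,pitch=0,cur=None):
    "per-row constant shift/turn units, n rows, to tcp p with tool down at yaw (deg)"
    o=monitor.get_obs();R0=Ro.from_euler('xyz',o["tcp_rot"],degrees=True);p0=o["ee_pos"]
    Rt=Ro.from_euler('xyz',[180,pitch,yaw],degrees=True)
    w=(R0.inv()*Rt).as_rotvec()/n
    M=sum((R0*Ro.from_rotvec(k*w)).as_matrix() for k in range(n))
    print(np.round(np.linalg.solve(M,np.array(p)-p0)/.04,3),np.round(w/.1,3))
def st():
    o=monitor.get_obs();print({k:np.round(o[k],4).tolist() for k in("time","ee_pos","tcp_rot","wrist_force","opening","grasp_force")})
E
python3 - <<'E'
from h import *
plan([.5155,-.2403,.25],-5.8,16)
f=lambda x,y:(130+x*37/400,185+y*37/400)
print("knobtop",ray("top",*f(157,195),.065),"collar",ray("top",*f(178,200),.040),"stand",ray("top",*f(190.5,200.7),.036))
im=cv2.imread("pics/side0.png");b,g,r=[im[:,:,i].astype(int) for i in range(3)]
m=(b>r-3);k=np.zeros_like(m);k[270:312,222:290]=m[270:312,222:290];print("board side",rect(k,"side",.01))
# side knob: crop3 right x 400..800 -> u=195+(x-400)/10, v=135+y/10
print("side knob",ray("side",195+17.3,135+9.0,.065),"side collar",ray("side",195+17.6,135+18.0,.038))
E
```

```text
[ 0.518 -0.322  0.241] [-0.001  0.     0.333]
knobtop [0.48035659 0.26570632 0.065     ] collar [0.48059731 0.26705314 0.04      ] stand [0.48070481 0.26507318 0.036     ]
board side (513.1, -244.4, 85.8, 50.6, -5.64)
side knob [0.4801418  0.27072257 0.065     ] side collar [0.47958618 0.26577446 0.038     ]
```

Request:
carry_out(targets="0.52 -0.32 0.24 0 0 0.33 1;0.52 -0.32 0.24 0 0 0.33 1;0.52 -0.32 0.24 0 0 0.33 1;0.52 -0.32 0.24 0 0 0.33 1;0.52 -0.32 0.24 0 0 0.33 1;0.52 -0.32 0.24 0 0 0.33 1;0.52 -0.32 0.24 0 0 0.33 1;0.52 -0.32 0.24 0 0 0.33 1")

```text
time: 0.77
ee_pos: [0.3563, -0.3501, 0.3272]
tcp_rot: [-180.0, 0.0, 9.5]
wrist_force: [0.2, -1.0, -0.6]
opening: 0.0855
grasp_force: 0.0
```

Request:
carry_out(targets="0.52 -0.32 0.24 0 0 0.33 1;0.52 -0.32 0.24 0 0 0.33 1;0.52 -0.32 0.24 0 0 0.33 1;0.52 -0.32 0.24 0 0 0.33 1;0.52 -0.32 0.24 0 0 0.33 1;0.52 -0.32 0.24 0 0 0.33 1;0.52 -0.32 0.24 0 0 0.33 1;0.52 -0.32 0.24 0 0 0.33 1")

```text
time: 1.43
ee_pos: [0.517, -0.2398, 0.2502]
tcp_rot: [-180.0, 0.0, -5.7]
wrist_force: [0.1, -0.4, -0.5]
opening: 0.0856
grasp_force: 0.0
```

Run:
```python
from h import *
st();plan([.515,-.2415,.172],-5.8,5)
```

```text
{'time': 1.4333, 'ee_pos': [0.517, -0.2398, 0.2502], 'tcp_rot': [-179.9876, 0.0361, -5.65], 'wrist_force': [0.092, -0.4252, -0.5332], 'opening': 0.0856, 'grasp_force': 0.0}
[-0.009  0.01   0.391] [-0.     0.001  0.005]
```

Request:
carry_out(targets="-0.05 0.04 0.4 0 0 0 1;0 0 0.4 0 0 0 1;0 0 0.4 0 0 0 1;0 0 0.4 0 0 0 1;0 0 0.35 0 0 0 1;0 0 0 0 0 0 0.5;0 0 0 0 0 0 0;0 0 0 0 0 0 0", newtons=30)

```text
time: 2.1
ee_pos: [0.5143, -0.2422, 0.1739]
tcp_rot: [180.0, -0.0, -5.6]
wrist_force: [0.5, 0.5, 0.8]
opening: 0.0515
grasp_force: 0.0
```

Request:
carry_out(targets="0 0 0 0 0 0 -0.3;0 0 0 0 0 0 -0.3;0 0 0 0 0 0 -0.3;0 0 0 0 0 0 -0.3;0 0 0 0 0 0 -0.3;0 0 0 0 0 0 -0.3;0 0 0 0 0 0 -0.3;0 0 0 0 0 0 -0.3")

```text
time: 2.77
ee_pos: [0.5144, -0.2423, 0.1742]
tcp_rot: [180.0, -0.1, -5.6]
wrist_force: [-0.3, 0.2, 6.3]
opening: 0.0492
grasp_force: 32.1
```

Request:
carry_out(targets="0 0 -0.3 0 0 0 -0.3;0 0 -0.6 0 0 0 -0.3;0 0 -0.6 0 0 0 -0.3;0 0 0 0 0 0 -0.3;0 -0.2 0 0 0 0 -0.3;0 -0.4 0 0 0 0 -0.3;0 -0.6 0 0 0 0 -0.3;0 -0.6 0 0 0 0 -0.3")

```text
time: 3.43
ee_pos: [0.5206, -0.1695, 0.232]
tcp_rot: [-180.0, 0.1, -5.6]
wrist_force: [-0.1, 0.9, 0.0]
opening: 0.0487
grasp_force: 31.4
```

Run:
```python
from h import *
st();plan([.535,-.0451,.226],-8.3,8)
im=camera("side")[:,:,::-1].copy();cv2.imwrite("pics/s1.png",im)
im2=camera("top")[:,:,::-1].copy();cv2.imwrite("pics/t1.png",im2)
cv2.imwrite("pics/s1c.png",np.hstack([cv2.resize(im[150:310,180:340],(400,400)),cv2.resize(im2[140:240,250:350],(400,400))]))
```

```text
{'time': 3.4333, 'ee_pos': [0.5206, -0.1695, 0.232], 'tcp_rot': [-179.9696, 0.1051, -5.6384], 'wrist_force': [-0.0601, 0.9203, 0.0254], 'opening': 0.0487, 'grasp_force': 31.4373}
[-0.001 -0.391  0.019] [-0.001  0.002  0.058]
```

View pics/s1c.png

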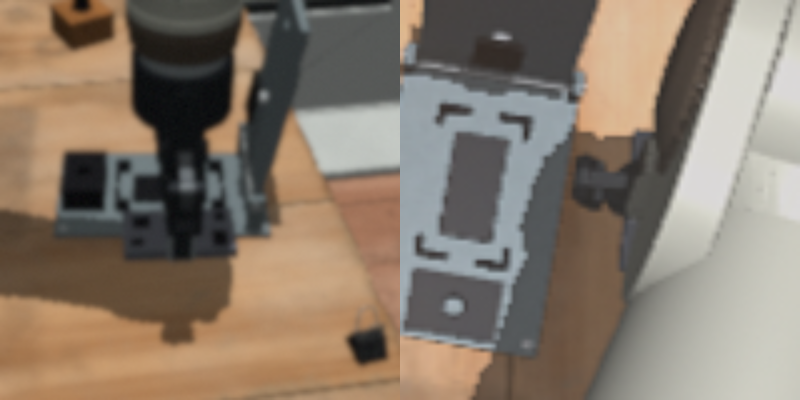

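The side view shows the board held level with the fingers near its middle. I'll carry it over the nest.

Request:
carry_out(targets="0 -0.39 0.02 0 0 0.06 -0.3;0 -0.39 0.02 0 0 0.06 -0.3;0 -0.39 0.02 0 0 0.06 -0.3;0 -0.39 0.02 0 0 0.06 -0.3;0 -0.39 0.02 0 0 0.06 -0.3;0 -0.39 0.02 0 0 0.06 -0.3;0 -0.39 0.02 0 0 0.06 -0.3;0 -0.39 0.02 0 0 0.06 -0.3")

```text
time: 4.2
ee_pos: [0.5333, -0.0633, 0.2261]
tcp_rot: [-179.3, 0.1, -6.8]
wrist_force: [-0.3, -0.3, -0.9]
opening: 0.0489
grasp_force: 31.5
```

Run:
```python
from h import *
st();o=monitor.get_obs()
s=camera("side")[:,:,::-1].copy();t=camera("top")[:,:,::-1].copy();cv2.imwrite("pics/s2.png",s);cv2.imwrite("pics/t2.png",t)
R=Ro.from_euler('xyz',o["tcp_rot"],degrees=True)
for c in [(45,25),(-45,25),(-45,-25),(45,-25)]:
    P=o["ee_pos"]+R.apply([c[0]/1e3,c[1]/1e3,.164]);print(c,"side",(pix("side",P)-[200,190])*6,"top",(pix("top",P)-[230,150])*6)
S=cv2.resize(s[190:260,200:300],(600,420),interpolation=2)
cv2.imwrite("pics/s2c.png",S)
```

```text
{'time': 4.2, 'ee_pos': [0.5333, -0.0633, 0.2261], 'tcp_rot': [-179.2929, 0.0677, -6.8227], 'wrist_force': [-0.2853, -0.2595, -0.8998], 'opening': 0.0489, 'grasp_force': 31.4673}
(45, 25) side [420.66038652 168.414318  ] top [342.40590231 115.01608231]
(-45, 25) side [175.23595323 172.49461268] top [313.67751956 324.81824524]
(-45, -25) side [174.52320604  90.21897926] top [196.1123475  307.94834823]
(45, -25) side [408.90283806  86.76783561] top [225.79206085  98.21937104]
```

View pics/s2c.png

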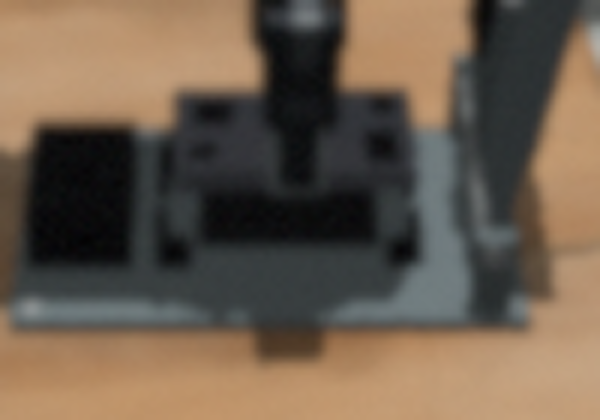

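The board's corners are within about 1 mm of those predicted from the gripper pose. I'll check the current pose.

Run:
```python
from h import *
st();plan([.535,-.0451,.205],-8.3,4)
# lug cross-check: nest in side view from first picture: dark pedestal at z=.012
im=cv2.imread("pics/side0.png").astype(int).sum(2);m=im<110;k=np.zeros_like(m);k[213:240,227:276]=m[213:240,227:276]
n,l,s,c=cv2.connectedComponentsWithStats(k.astype(np.uint8))
for i in range(1,n):
    if s[i,4]>15:print(s[i],rect(l==i,"side",.012))
```

```text
{'time': 4.3, 'ee_pos': [0.5333, -0.0639, 0.2263], 'tcp_rot': [-179.298, 0.0522, -6.8849], 'wrist_force': [0.07, -0.0572, -1.498], 'opening': 0.0492, 'grasp_force': 31.4674}
[-0.005 -0.117  0.134] [-0.031  0.003  0.062]
[235 221  27   9 236] (533.5, -47.5, 61.0, 29.7, -8.46)
```

Request:
carry_out(targets="0 -0.06 0 -0.03 0 0.06 -0.3;0 -0.11 0 -0.03 0 0.06 -0.3;0 -0.11 0 -0.03 0 0.06 -0.3;0 -0.11 0 -0.03 0 0.06 -0.3;0 -0.06 0 0 0 0 -0.3;0 0 0 0 0 0 -0.3;0 0 0 0 0 0 -0.3;0 0 0 0 0 0 -0.3")

```text
time: 4.97
ee_pos: [0.5334, -0.0642, 0.227]
tcp_rot: [-179.3, 0.0, -6.9]
wrist_force: [0.4, 0.4, -0.7]
opening: 0.0488
grasp_force: 31.5
```

Run:
```python
from h import *
st();print(np.round(monitor.get_obs()["q"],1));plan([.5347,-.0457,.188],-8.3,4)
```

```text
{'time': 4.9667, 'ee_pos': [0.5334, -0.0642, 0.227], 'tcp_rot': [-179.3265, 0.0183, -6.95], 'wrist_force': [0.4286, 0.391, -0.6753], 'opening': 0.0488, 'grasp_force': 31.4676}
[ -7.    3.6 -11.1  75.4   0.7 179.9]
[-0.007 -0.114  0.244] [-0.029  0.001  0.059]
```

The last joint is at its 180° limit. The board may lie either way round, so I'll turn half a turn the other way.

Request:
carry_out(targets="0 0 0 0 0 -0.97 -0.3;0 0 0 0 0 -0.97 -0.3;0 0 0 0 0 -0.97 -0.3;0 0 0 0 0 -0.97 -0.3;0 0 0 0 0 -0.97 -0.3;0 0 0 0 0 -0.97 -0.3;0 0 0 0 0 -0.97 -0.3;0 0 0 0 0 -0.97 -0.3")

```text
time: 5.63
ee_pos: [0.5334, -0.0642, 0.2269]
tcp_rot: [-179.5, -0.5, 37.8]
wrist_force: [-0.6, 0.0, -0.9]
opening: 0.049
grasp_force: 31.5
```

Request:
carry_out(targets="0 0 0 0 0 -0.97 -0.3;0 0 0 0 0 -0.97 -0.3;0 0 0 0 0 -0.97 -0.3;0 0 0 0 0 -0.97 -0.3;0 0 0 0 0 -0.97 -0.3;0 0 0 0 0 -0.97 -0.3;0 0 0 0 0 -0.97 -0.3;0 0 0 0 0 -0.97 -0.3")

```text
time: 6.3
ee_pos: [0.5334, -0.0642, 0.2269]
tcp_rot: [-180.0, -0.7, 82.3]
wrist_force: [1.0, -0.5, -0.2]
opening: 0.0488
grasp_force: 31.5
```

Request:
carry_out(targets="0 0 0 0 0 -0.97 -0.3;0 0 0 0 0 -0.97 -0.3;0 0 0 0 0 -0.97 -0.3;0 0 0 0 0 -0.97 -0.3;0 0 0 0 0 -0.97 -0.3;0 0 0 0 0 -0.97 -0.3;0 0 0 0 0 -0.97 -0.3;0 0 0 0 0 -0.97 -0.3")

```text
time: 6.97
ee_pos: [0.5334, -0.0642, 0.2269]
tcp_rot: [179.5, -0.5, 126.7]
wrist_force: [0.7, -0.4, 0.8]
opening: 0.0492
grasp_force: 31.5
```

Request:
carry_out(targets="0 0 0 0 0 -0.97 -0.3;0 0 0 0 0 -0.97 -0.3;0 0 0 0 0 -0.97 -0.3;0 0 0 0 0 -0.97 -0.3;0 0 0 0 0 -0.97 -0.3;0 0 0 0 0 -0.97 -0.3;0 0 0 0 0 -0.97 -0.3;0 0 0 0 0 0 -0.3")

```text
time: 7.63
ee_pos: [0.5335, -0.0642, 0.2269]
tcp_rot: [179.3, -0.1, 165.6]
wrist_force: [-0.9, -0.4, 0.1]
opening: 0.049
grasp_force: 31.5
```

Run:
```python
from h import *
st();plan([.5347,-.0457,.205],171.7,5)
```

```text
{'time': 7.6333, 'ee_pos': [0.5335, -0.0642, 0.2269], 'tcp_rot': [179.3329, -0.1077, 165.5926], 'wrist_force': [-0.9216, -0.4256, 0.0877], 'opening': 0.049, 'grasp_force': 31.4676}
[0.013 0.091 0.11 ] [ 0.023 -0.003 -0.213]
```

Request:
carry_out(targets="0.01 0.09 0.11 0.02 0 -0.21 -0.3;0.01 0.09 0.11 0.02 0 -0.21 -0.3;0.01 0.09 0.11 0.02 0 -0.21 -0.3;0.01 0.09 0.11 0.02 0 -0.21 -0.3;0.01 0.09 0.11 0.02 0 -0.21 -0.3;0 0 0 0 0 0 -0.3;0 0 0 0 0 0 -0.3;0 0 0 0 0 0 -0.3")

```text
time: 8.3
ee_pos: [0.5353, -0.046, 0.2051]
tcp_rot: [179.9, -0.1, 171.3]
wrist_force: [0.1, 0.2, -0.7]
opening: 0.0488
grasp_force: 31.5
```

Run:
```python
from h import *
st();plan([.5347,-.0457,.186],171.7,4)
s=camera("side")[:,:,::-1].copy();t=camera("top")[:,:,::-1].copy();cv2.imwrite("pics/s3.png",s);cv2.imwrite("pics/t3.png",t)
cv2.imwrite("pics/s3c.png",np.hstack([cv2.resize(s[200:260,220:290],(420,360),interpolation=2),cv2.resize(t[160:220,235:300],(380,360),interpolation=2)]))
```

```text
{'time': 8.3, 'ee_pos': [0.5353, -0.046, 0.2051], 'tcp_rot': [179.901, -0.0673, 171.3416], 'wrist_force': [0.1293, 0.1704, -0.7384], 'opening': 0.0488, 'grasp_force': 31.4581}
[0.004 0.001 0.12 ] [ 0.004 -0.003 -0.016]
```

View pics/s3c.png

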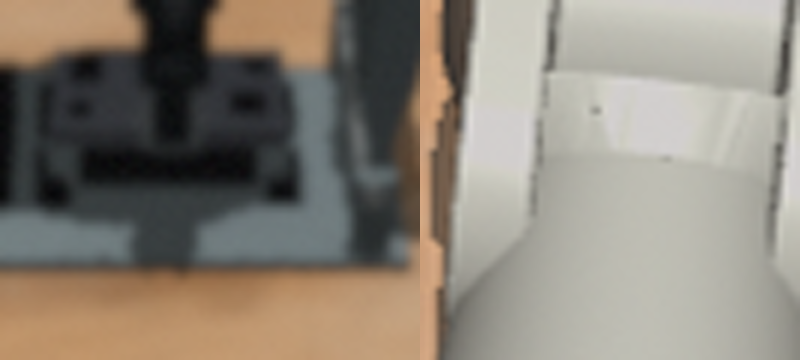

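The board's front edge is centred on the lugs in the side view (170 against 169 px in the crop). Lowering it now.

Request:
carry_out(targets="0.01 0 0.1 0 0 -0.06 -0.3;0 0 0.1 0 0 0 -0.3;0 0 0.1 0 0 0 -0.3;0 0 0.1 0 0 0 -0.3;0 0 0.06 0 0 0 -0.3;0 0 0 0 0 0 -0.3;0 0 0 0 0 0 -0.3;0 0 0 0 0 0 -0.3")

```text
time: 9.07
ee_pos: [0.5349, -0.046, 0.1865]
tcp_rot: [179.9, -0.1, 171.7]
wrist_force: [0.5, -0.0, -1.1]
opening: 0.0491
grasp_force: 31.5
```

Request:
carry_out(targets="0 0 0.03 0 0 0 -0.3;0 0 0 0 0 0 -0.3;0 0 0 0 0 0 0.6;0 0 0 0 0 0 0.6;0 0 0 0 0 0 0.6;0 0 0 0 0 0 0.6;0 0 -0.4 0 0 0 0.6;0 0 -0.6 0 0 0 0.6")

```text
time: 9.73
ee_pos: [0.5341, -0.046, 0.2235]
tcp_rot: [179.9, -0.3, 171.7]
wrist_force: [0.5, 0.4, 0.4]
opening: 0.0684
grasp_force: 0.0
```

Request:
carry_out(targets="0 0 0 0 0 0 -1;0 0 0 0 0 0 -1;0 0 0 0 0 0 -1;0 0 0 0 0 0 -1;0 0 0 0 0 0 -1;0 0 0 0 0 0 -1;0 0 0 0 0 0 -1;0 0 0 0 0 0 -1")

```text
time: 10.4
ee_pos: [0.5349, -0.046, 0.2252]
tcp_rot: [179.9, -0.1, 171.7]
wrist_force: [0.1, 0.1, -0.3]
opening: 0.0
grasp_force: 0.0
```

Run:
```python
from h import *
st();plan([.5349,-.046,.195],171.7,4)
s=camera("side")[:,:,::-1].copy();cv2.imwrite("pics/s4.png",s)
cv2.imwrite("pics/s4c.png",cv2.resize(s[200:260,210:300],(630,420),interpolation=2))
```

```text
{'time': 10.4, 'ee_pos': [0.5349, -0.046, 0.2252], 'tcp_rot': [179.8973, -0.0929, 171.7022], 'wrist_force': [0.095, 0.13, -0.2842], 'opening': 0.0, 'grasp_force': 0.0}
[-0.    -0.     0.189] [ 0.004 -0.004  0.   ]
```

View pics/s4c.png

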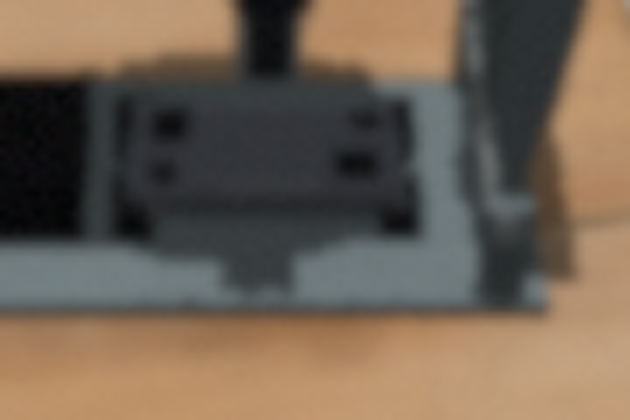

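The board lies flat between the lugs. Pressing with the shut fingers.

Request:
carry_out(targets="0 0 0.2 0 0 0 -1;0 0 0.2 0 0 0 -1;0 0 0.2 0 0 0 -1;0 0 0.1 0 0 0 -1;0 0 0.03 0 0 0 -1;0 0 0.02 0 0 0 -1;0 0 0 0 0 0 -1;0 0 0 0 0 0 -1")

```text
time: 11.12
ee_pos: [0.5346, -0.0459, 0.1955]
tcp_rot: [179.9, -0.1, 171.7]
wrist_force: [-2.3, 0.3, 5.0]
opening: 0.0001
grasp_force: 2.7
```

Request:
carry_out(targets="0 0 0.03 0 0 0 -1;0 0 0 0 0 0 -1;0 0 0 0 0 0 -1;0 0 0 0 0 0 -1;0 0 -0.1 0 0 0 -1;0 0 -0.4 0 0 0 -1;0 0 -0.8 0 0 0 -1;0 0 -0.9 0 0 0 -1")

```text
time: 11.78
ee_pos: [0.5343, -0.0461, 0.2812]
tcp_rot: [179.9, -0.3, 171.7]
wrist_force: [2.1, -0.0, 0.4]
opening: 0.0001
grasp_force: 0.0
```

Run:
```python
from h import *
st()
y=np.radians(-8.3);ex=np.array([np.cos(y),np.sin(y)]);J=np.array([.535,-.0455])-.01*ex
def tx(xj,yj=0): return J+xj*ex+yj*np.array([-ex[1],ex[0]])
for n,u,v in(("top",279,131.25),("side",190+440/4,130+70/3.3)):
    for z in(.2,.205,.21,.215):
        d=ray(n,u,v,z)[:2]-J;print(n,z,d@ex,d@[-ex[1],ex[0]])
t=tx(.14);print(t,"hole",tx(-.07),"press",tx(-.02))
p=[*t,.42];plan(p,171.7,8)
```

```text
{'time': 11.7833, 'ee_pos': [0.5343, -0.0461, 0.2812], 'tcp_rot': [179.9126, -0.3036, 171.7042], 'wrist_force': [2.0584, -0.0254, 0.4361], 'opening': 0.0001, 'grasp_force': 0.0}
top 0.2 0.11738141147630637 -0.0009588028289471372
top 0.205 0.11621264554219891 -0.0008664478524009334
top 0.21 0.11504387960809145 -0.0007740928758547193
top 0.215 0.1138751136739841 -0.0006817378993084911
side 0.2 0.11709188203108281 0.0134285973429694
side 0.205 0.11546305807792798 0.004177193775952894
side 0.21 0.11383423412477314 -0.005074209791063721
side 0.215 0.1122054101716182 -0.01432561335808024
[ 0.66363835 -0.06426631] hole [ 0.45583794 -0.0339515 ] press [ 0.50531423 -0.04116931]
[-0.407  0.002 -0.435] [ 0.002 -0.007  0.   ]
```

Request:
carry_out(targets="0 0 -0.9 0 0 0 -1;0 0 -0.9 0 0 0 -1;0 0 -0.9 0 0 0 -1;-0.3 0 -0.7 0 0 0 -1;-0.6 0 -0.1 0 0 0 -1;-0.8 0 0 0 0 0 -1;-0.8 0 0 0 0 0 -1;-0.7 0 0 0 0 0 -1")

```text
time: 12.45
ee_pos: [0.6634, -0.0651, 0.4216]
tcp_rot: [179.9, -0.1, 171.7]
wrist_force: [0.1, -1.2, 0.5]
opening: 0.0004
grasp_force: 0.0
```

Request:
carry_out(targets="-0.2 0 0 0 0 0 -1;0 0 0 0 0 0 -1;0 0 0.3 0 0 0 -1;0 0 0.4 0 0 0 -1;0 0 0.4 0 0 0 -1;0 0 0.4 0 0 0 -1;0 0 0.4 0 0 0 -1;0 0 0 0 0 0 -1")

```text
time: 13.12
ee_pos: [0.6685, -0.0657, 0.3428]
tcp_rot: [179.9, -0.3, 171.7]
wrist_force: [-0.8, 1.0, 0.0]
opening: -0.0
grasp_force: 0.0
```

Run:
```python
from h import *
st();plan([.6686,-.065,.338],171.7,4)
```

```text
{'time': 13.1167, 'ee_pos': [0.6685, -0.0657, 0.3428], 'tcp_rot': [179.9088, -0.3359, 171.7038], 'wrist_force': [-0.7837, 0.9594, 0.0108], 'opening': -0.0, 'grasp_force': 0.0}
[-0.     0.005  0.03 ] [ 0.004 -0.015  0.   ]
```

Request:
carry_out(targets="0.2 0 0 0 0 0 -1;0.2 0 0 0 0 0 -1;0.2 0 0 0 0 0 -1;0.2 0 0 0 0 0 -1;0.2 0 0 0 0 0 -1;0.2 0 0 0 0 0 -1;0.2 0 0 0 0 0 -1;0.2 0 0 0 0 0 -1")

```text
time: 13.78
ee_pos: [0.6055, -0.0565, 0.3465]
tcp_rot: [179.9, -0.0, 171.7]
wrist_force: [0.5, -0.0, 0.7]
opening: 0.0
grasp_force: 0.2
```

Request:
carry_out(targets="0.15 0 0 0 0 0 -1;0.15 0 0 0 0 0 -1;0.15 0 0 0 0 0 -1;0.15 0 0 0 0 0 -1;0.15 0 0 0 0 0 -1;0.15 0 0 0 0 0 -1;0.15 0 0 0 0 0 -1;0.15 0 0 0 0 0 -1")

```text
time: 14.45
ee_pos: [0.5582, -0.0496, 0.3462]
tcp_rot: [179.9, -0.1, 171.7]
wrist_force: [0.7, -0.1, 0.2]
opening: -0.0002
grasp_force: 0.0
```

Run:
```python
from h import *
st()
s=camera("side")[:,:,::-1].copy();cv2.imwrite("pics/s5.png",s)
```

```text
{'time': 14.45, 'ee_pos': [0.5582, -0.0496, 0.3462], 'tcp_rot': [179.8961, -0.0734, 171.7034], 'wrist_force': [0.6926, -0.0528, 0.2055], 'opening': -0.0002, 'grasp_force': 0.0071}
```

Request:
carry_out(targets="0.15 0 0 0 0 0 -1;0.15 0 0 0 0 0 -1;0.15 0 0 0 0 0 -1;0.15 0 0 0 0 0 -1;0.15 0 0 0 0 0 -1;0.15 0 0 0 0 0 -1;0.15 0 0 0 0 0 -1;0.15 0 0 0 0 0 -1")

```text
time: 15.17
ee_pos: [0.5107, -0.0427, 0.3463]
tcp_rot: [179.9, -0.1, 171.7]
wrist_force: [-0.3, -0.0, 0.2]
opening: -0.0001
grasp_force: 0.0
```

Run:
```python
from h import *
st()
s=camera("side")[:,:,::-1].copy();cv2.imwrite("pics/s6.png",s)
y=np.radians(-8.3);ex=np.array([np.cos(y),np.sin(y)]);ey=np.array([-ex[1],ex[0]]);J=np.array([.535,-.0455])-.01*ex
a=cv2.imread("pics/s4.png");b=cv2.imread("pics/s5.png")
# sample points along lid near edge y_j=-.04 for various angles: colour now vs before
for th in(0,.03,.3,.6,.9,1.1,1.3,1.75):
    r=[]
    for d in(.1,.13,.16):
        X=.085-d*np.cos(th);P=[*(J+X*ex-.04*ey),.036+d*np.sin(th)];u,v=pix("side",P).round().astype(int);r.append((a[v,u].tolist(),b[v,u].tolist(),s[v,u].tolist()))
    print(th,r)
```

```text
{'time': 15.1667, 'ee_pos': [0.5107, -0.0427, 0.3463], 'tcp_rot': [179.9002, -0.0634, 171.7017], 'wrist_force': [-0.2524, -0.0161, 0.2454], 'opening': -0.0001, 'grasp_force': 0.0}
0 [([51, 48, 46], [52, 47, 47], [57, 55, 50]), ([59, 58, 53], [60, 59, 54], [87, 86, 77]), ([11, 8, 10], [9, 7, 8], [111, 108, 98])]
0.03 [([55, 50, 49], [56, 52, 50], [59, 57, 52]), ([60, 59, 53], [58, 58, 52], [103, 101, 91]), ([11, 11, 8], [16, 15, 12], [120, 119, 108])]
0.3 [([56, 53, 51], [58, 53, 51], [64, 63, 57]), ([39, 38, 35], [39, 36, 33], [64, 64, 58]), ([66, 89, 114], [52, 68, 88], [63, 61, 55])]
0.6 [([24, 22, 23], [57, 76, 97], [62, 61, 55]), ([119, 153, 189], [120, 154, 189], [97, 119, 143]), ([108, 144, 182], [106, 143, 181], [106, 141, 179])]
0.9 [([97, 135, 174], [101, 140, 181], [100, 137, 177]), ([119, 116, 110], [97, 131, 166], [98, 130, 164]), ([113, 139, 168], [116, 144, 174], [115, 143, 172])]
1.1 [([109, 144, 184], [48, 47, 43], [108, 142, 181]), ([116, 147, 178], [46, 46, 43], [117, 150, 182]), ([19, 16, 16], [64, 68, 72], [131, 160, 189])]
1.3 [([112, 148, 186], [49, 49, 47], [109, 144, 182]), ([124, 155, 185], [79, 93, 108], [122, 152, 182]), ([30, 35, 40], [28, 33, 37], [30, 34, 39])]
1.75 [([50, 48, 44], [86, 115, 147], [84, 114, 145]), ([49, 48, 43], [80, 82, 80], [80, 81, 79]), ([51, 51, 46], [84, 86, 84], [82, 84, 81])]
```

The lid is down. Now to the pin: I'll squeeze lightly once across one axis to centre it, then grasp it across the other.

Run:
```python
from h import *
plan([.4805,.266,.26],171.7,10)
```

```text
[0.184 0.753 0.217] [ 0.002 -0.002  0.   ]
```

Request:
carry_out(targets="0.18 0.75 0 0 0 0 0.2;0.18 0.75 0.1 0 0 0 0.2;0.18 0.75 0.2 0 0 0 0.2;0.18 0.75 0.2 0 0 0 0.2;0.18 0.75 0.2 0 0 0 0.2;0.18 0.75 0.2 0 0 0 0.2;0.18 0.75 0.2 0 0 0 0.2;0.18 0.75 0.2 0 0 0 0.2")

```text
time: 15.88
ee_pos: [0.4884, 0.2046, 0.2946]
tcp_rot: [179.9, -0.0, 171.7]
wrist_force: [0.8, -0.6, -0.6]
opening: 0.0511
grasp_force: 0.0
```

Request:
carry_out(targets="0.18 0.75 0.2 0 0 0 0.2;0.18 0.75 0.2 0 0 0 0.2;0 0 0.2 0 0 0 0.2;0 0 0.2 0 0 0 0.2;0 0 0.2 0 0 0 0.2;0 0 0 0 0 0 0.2;0 0 0 0 0 0 0.2;0 0 0 0 0 0 0.2")

```text
time: 16.55
ee_pos: [0.4836, 0.2638, 0.2554]
tcp_rot: [179.9, -0.0, 171.6]
wrist_force: [0.0, -0.1, 0.2]
opening: 0.0512
grasp_force: 0.0
```

Run:
```python
from h import *
st();plan([.4805,.266,.215],171.7,4)
```

```text
{'time': 16.55, 'ee_pos': [0.4836, 0.2638, 0.2554], 'tcp_rot': [179.8796, -0.0421, 171.6243], 'wrist_force': [0.0166, -0.0719, 0.2122], 'opening': 0.0512, 'grasp_force': 0.0}
[0.021 0.01  0.253] [ 0.005 -0.002 -0.003]
```

Request:
carry_out(targets="0.08 0.04 0.2 0 0 0 0.2;0 0 0.3 0 0 0 0.2;0 0 0.3 0 0 0 0.2;0 0 0.2 0 0 0 0.2;0 0 0 0 0 0 0.2;0 0 0 0 0 0 -0.3;0 0 0 0 0 0 -0.6;0 0 0 0 0 0 -0.6", newtons=20)

```text
time: 17.22
ee_pos: [0.4805, 0.2669, 0.2155]
tcp_rot: [179.9, -0.0, 171.7]
wrist_force: [-0.0, -0.9, -0.5]
opening: 0.0194
grasp_force: 19.9
```

Request:
carry_out(targets="0 0 0 0 0 0 -0.6;0 0 0 0 0 0 -0.6;0 0 0 0 0 0 -0.6;0 0 0 0 0 0 -0.6;0 0 0 0 0 0 -0.6;0 0 0 0 0 0 -0.6;0 0 0 0 0 0 -0.6;0 0 0 0 0 0 -0.6")

```text
time: 17.88
ee_pos: [0.4804, 0.2669, 0.2155]
tcp_rot: [179.9, -0.0, 171.7]
wrist_force: [-0.0, -0.0, 4.6]
opening: 0.019
grasp_force: 20.4
```

Request:
carry_out(targets="0 0 -0.02 0 0 0 0.2;0 0 0 0 0 0 0.2;0 0 0 0 0 0 0.2;0 0 0 0 0 0.98 0.2;0 0 0 0 0 0.98 0.2;0 0 0 0 0 0.98 0.2;0 0 0 0 0 0.98 0.2;0 0 0 0 0 0.98 0.2")

```text
time: 18.55
ee_pos: [0.4802, 0.2667, 0.2153]
tcp_rot: [180.0, -0.1, 143.3]
wrist_force: [0.0, -0.8, -0.5]
opening: 0.0507
grasp_force: 0.0
```

Request:
carry_out(targets="0 0 0 0 0 0.98 0.2;0 0 0 0 0 0.98 0.2;0 0 0 0 0 0.98 0.2;0 0 0 0 0 0.98 0.2;0 0 0 0 0 0.98 0.2;0 0 0 0 0 0.98 0.2;0 0 0 0 0 0.98 0.2;0 0 0 0 0 0.98 0.2")

```text
time: 19.22
ee_pos: [0.4802, 0.2667, 0.2153]
tcp_rot: [-179.9, -0.1, 98.4]
wrist_force: [0.1, 0.1, 0.1]
opening: 0.051
grasp_force: 0.0
```

Request:
carry_out(targets="0 0 0 0 0 0.98 0.2;0 0 0 0 0 0.98 0.2;0 0 0 0 0 0.98 0.2;0 0 0 0 0 0 0.2;0 0 0 0 0 0 -0.6;0 0 0 0 0 0 -0.6;0 0 0 0 0 0 -0.6;0 0 0 0 0 0 -0.6", newtons=40)

```text
time: 19.88
ee_pos: [0.4803, 0.2668, 0.2158]
tcp_rot: [-179.9, -0.1, 81.9]
wrist_force: [-0.9, -0.5, 1.6]
opening: 0.0187
grasp_force: 39.1
```

Request:
carry_out(targets="0 0 0 0 0 0 -0.6;0 0 0 0 0 0 -0.6;0 0 0 0 0 0 -0.6;0 0 0 0 0 0 -0.6;0 0 0 0 0 0 -0.6;0 0 0 0 0 0 -0.6;0 0 0 0 0 0 -0.6;0 0 0 0 0 0 -0.6")

```text
time: 20.55
ee_pos: [0.4803, 0.2668, 0.2158]
tcp_rot: [-179.9, -0.1, 81.9]
wrist_force: [-0.2, -0.2, 1.4]
opening: 0.0183
grasp_force: 39.1
```

Request:
carry_out(targets="0 0 -0.2 0 0 0 -0.6;0 0 -0.4 0 0 0 -0.6;0 0 -0.6 0 0 0 -0.6;0 0 -0.7 0 0 0 -0.6;0 0 -0.4 0 0 0 -0.6;0 0 0 0 0 0 -0.6;0 0 0 0 0 0 -0.6;0 0 0 0 0 0 -0.6")

```text
time: 21.22
ee_pos: [0.4802, 0.2665, 0.307]
tcp_rot: [-179.9, -0.1, 81.9]
wrist_force: [-0.1, 0.0, -1.1]
opening: 0.0184
grasp_force: 39.4
```

Run:
```python
from h import *
st();plan([.4558,-.034,.305],81.7,11)
t=camera("top")[:,:,::-1].copy();s=camera("side")[:,:,::-1].copy();cv2.imwrite("pics/t7.png",t);cv2.imwrite("pics/s7.png",s)
A=cv2.resize(t[160:235,225:310],(510,450),interpolation=2)
u,v=pix("side",[.48,.267,.1]).astype(int);print(u,v,pix("side",[.4803,.2668,.305-.2118+.0]))
B=cv2.resize(s[v-35:v+35,u-22:u+22],(283,450),interpolation=2)
cv2.imwrite("pics/c7.png",np.hstack([A,B]))
```

```text
{'time': 21.2167, 'ee_pos': [0.4802, 0.2665, 0.307], 'tcp_rot': [-179.8852, -0.067, 81.86], 'wrist_force': [-0.095, 0.0013, -1.0524], 'opening': 0.0184, 'grasp_force': 39.354}
[-0.684  0.043  0.004] [-0.002 -0.001  0.003]
211 133 [212.11464603 135.81800163]
```

View pics/c7.png

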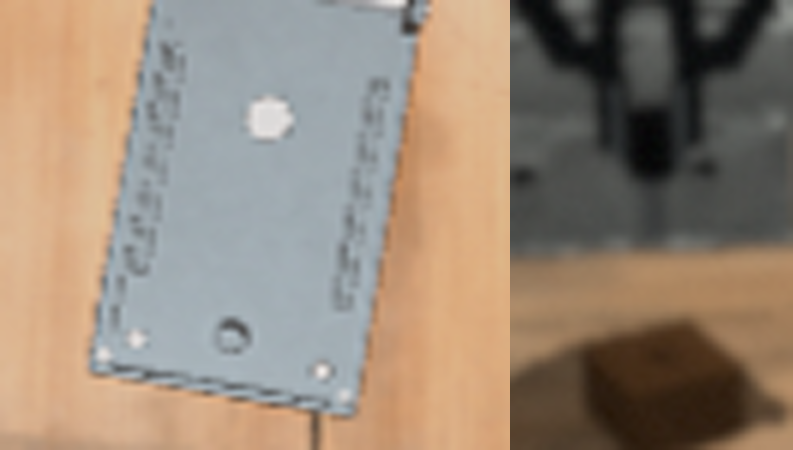

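The left crop shows the shut lid with its hole at (233,335). The right crop shows the pin hanging straight in the fingers, clear of the stand. Computing the hole position.

Run:
```python
from h import *
# centroid of hole circle via darkest/edge blob
t=cv2.imread("pics/t7.png").astype(int);w=t[209:223,257:271].sum(2);m=np.clip(np.median(w)-w-40,0,None);v,u=np.mgrid[209:223,257:271]
U,V=(m*u).sum()/m.sum(),(m*v).sum()/m.sum();print(U,V)
for z in(.0385,.045):print(ray("top",U,V,z),ray("top",263.83,215.83,z))
```

```text
263.74716981132076 214.67028301886793
[ 0.45879996 -0.03496197  0.0385    ] [ 0.45582757 -0.03523774  0.0385    ]
[ 0.45859159 -0.03483009  0.045     ] [ 0.45563653 -0.03510425  0.045     ]
```

Request:
carry_out(targets="-0.6 0.04 0 0 0 0 -0.6;-0.7 0.04 0 0 0 0 -0.6;-0.7 0.04 0 0 0 0 -0.6;-0.7 0.04 0 0 0 0 -0.6;-0.7 0.04 0 0 0 0 -0.6;-0.7 0.04 0 0 0 0 -0.6;-0.7 0.04 0 0 0 0 -0.6;-0.7 0.04 0 0 0 0 -0.6")

```text
time: 21.98
ee_pos: [0.4613, 0.0457, 0.3064]
tcp_rot: [-179.9, -0.1, 81.9]
wrist_force: [0.6, 0.1, -0.9]
opening: 0.0188
grasp_force: 39.4
```

Request:
carry_out(targets="-0.7 0.04 0.1 0 0 0 -0.6;-0.7 0.04 0.2 0 0 0 -0.6;-0.5 0.04 0.2 0 0 0 -0.6;-0.1 0.04 0.2 0 0 0 -0.6;0 0 0.1 0 0 0 -0.6;0 0 0 0 0 0 -0.6;0 0 0 0 0 0 -0.6;0 0 0 0 0 0 -0.6")

```text
time: 22.65
ee_pos: [0.457, -0.0322, 0.2754]
tcp_rot: [-179.9, -0.1, 81.9]
wrist_force: [0.2, 0.1, 0.2]
opening: 0.0184
grasp_force: 39.4
```

Run:
```python
from h import *
st();plan([.4558,-.0347,.245],81.7,4)
```

```text
{'time': 22.65, 'ee_pos': [0.457, -0.0322, 0.2754], 'tcp_rot': [-179.9342, -0.1118, 81.9391], 'wrist_force': [0.151, 0.1337, 0.2103], 'opening': 0.0184, 'grasp_force': 39.3556}
[-0.017 -0.005  0.19 ] [-0.003 -0.005  0.01 ]
```

Request:
carry_out(targets="-0.07 -0.02 0.1 0 0 0.04 -0.6;0 0 0.15 0 0 0 -0.6;0 0 0.15 0 0 0 -0.6;0 0 0.1 0 0 0 -0.6;0 0 0.1 0 0 0 -0.6;0 0 0.05 0 0 0 -0.6;0 0 0.05 0 0 0 -0.6;0 0 0 0 0 0 -0.6")

```text
time: 23.32
ee_pos: [0.4556, -0.0356, 0.2468]
tcp_rot: [-179.9, -0.1, 81.6]
wrist_force: [0.7, 0.3, -0.7]
opening: 0.0188
grasp_force: 39.4
```

Request:
carry_out(targets="0 0 0.06 0 0 0 -0.6;0 0 0.06 0 0 0 -0.6;0 0 0.06 0 0 0 -0.6;0 0 0.06 0 0 0 -0.6;0 0 0.06 0 0 0 -0.6;0 0 0.06 0 0 0 -0.6;0 0 0.06 0 0 0 -0.6;0 0 0 0 0 0 -0.6")

```text
time: 23.98
ee_pos: [0.4555, -0.0356, 0.2298]
tcp_rot: [-179.9, -0.1, 81.6]
wrist_force: [0.3, -0.5, -0.1]
opening: 0.0185
grasp_force: 39.4
```

Request:
carry_out(targets="0 0 0.05 0 0 0 -0.6;0 0 0.05 0 0 0 -0.6;0 0 0.05 0 0 0 -0.6;0 0 0.05 0 0 0 -0.6;0 0 0.04 0 0 0 -0.6;0 0 0.02 0 0 0 -0.6;0 0 0 0 0 0 -0.6;0 0 0 0 0 0 -0.6")

```text
time: 24.65
ee_pos: [0.4557, -0.0356, 0.22]
tcp_rot: [-179.9, -0.1, 81.6]
wrist_force: [-0.8, 0.3, 0.3]
opening: 0.0189
grasp_force: 39.5
```

Request:
carry_out(targets="0 0 0.025 0 0 0 -0.6;0 0 0.025 0 0 0 -0.6;0 0 0.025 0 0 0 -0.6;0 0 0 0 0 0 -0.6;0 0 0 0 0 0 -0.6;0 0 0 0 0 0 -0.6;0 0 0 0 0 0 -0.6;0 0 0 0 0 0 -0.6")

```text
time: 25.32
ee_pos: [0.4556, -0.0356, 0.2193]
tcp_rot: [180.0, -0.1, 81.6]
wrist_force: [-10.5, 0.1, 23.0]
opening: 0.0186
grasp_force: 41.7
```

Request:
carry_out(targets="0 0 -0.04 0 0 0 -0.6;0 0 0 0 0 0 -0.6;0 0 0 0 0 0 0;0 0 0 0 0 0 0;0 0 0 0 0 0 0;0 0 -0.3 0 0 0 0;0 0 -0.6 0 0 0 0;0 0 -0.6 0 0 0 0")

```text
time: 25.98
ee_pos: [0.4553, -0.0357, 0.2793]
tcp_rot: [-179.8, -0.1, 81.6]
wrist_force: [1.3, -0.7, 0.4]
opening: 0.0427
grasp_force: 0.0
```

Run:
```python
from h import *
st();plan([.5053,-.0412,.25],81.7,5)
s=camera("side")[:,:,::-1].copy();cv2.imwrite("pics/s8.png",s)
# knob check: dark blob near expected knob
for z in(.050,.060,.068,.074,.080,.09):
    u,v=pix("side",[.4556,-.0356,z]);u,v=int(round(u)),int(round(v));print(z,u,v,s[v,u-1:u+2].sum(1).tolist())
```

```text
{'time': 25.9833, 'ee_pos': [0.4553, -0.0357, 0.2793], 'tcp_rot': [-179.8288, -0.0944, 81.6335], 'wrist_force': [1.2642, -0.6947, 0.3736], 'opening': 0.0427, 'grasp_force': 0.0}
[0.009 0.251 0.146] [-0.006 -0.003 -0.002]
0.05 214 212 [38, 25, 29]
0.06 214 208 [32, 24, 19]
0.068 213 206 [25, 31, 37]
0.074 213 203 [81, 85, 89]
0.08 213 201 [311, 314, 328]
0.09 213 198 [447, 445, 446]
```

The knob is in place, with its top at about 0.072 m. Now to the lid press point.

Request:
carry_out(targets="0.01 0.2 0 0 0 0 -1;0.01 0.3 0 0 0 0 -1;0.01 0.4 0 0 0 0 -1;0.01 0.3 0.1 0 0 0 -1;0.01 0.05 0.2 0 0 0 -1;0 0 0.3 0 0 0 -1;0 0 0.2 0 0 0 -1;0 0 0 0 0 0 -1")

```text
time: 26.7
ee_pos: [0.5043, -0.0408, 0.2436]
tcp_rot: [-179.7, -0.1, 81.6]
wrist_force: [-0.2, 0.2, -0.4]
opening: 0.0001
grasp_force: 0.0
```

Request:
carry_out(targets="0 0 0.2 0 0 0 -1;0 0 0.2 0 0 0 -1;0 0 0.1 0 0 0 -1;0 0 0.05 0 0 0 -1;0 0 0.05 0 0 0 -1;0 0 0 0 0 0 -1;0 0 0 0 0 0 -1;0 0 0 0 0 0 -1")

```text
time: 27.37
ee_pos: [0.5055, -0.0409, 0.2228]
tcp_rot: [-180.0, -0.1, 81.6]
wrist_force: [0.3, 0.7, -0.7]
opening: -0.0003
grasp_force: 0.0
```

Request:
carry_out(targets="0 0 0.05 0 0 0 -1;0 0 0.05 0 0 0 -1;0 0 0.04 0 0 0 -1;0 0 0.03 0 0 0 -1;0 0 0.03 0 0 0 -1;0 0 0 0 0 0 -1;0 0 0 0 0 0 -1;0 0 0 0 0 0 -1")

```text
time: 28.03
ee_pos: [0.5054, -0.0409, 0.2145]
tcp_rot: [-179.9, -0.1, 81.6]
wrist_force: [0.2, 0.0, 0.5]
opening: 0.0003
grasp_force: 0.1
```

Request:
carry_out(targets="0 0 0.025 0 0 0 -1;0 0 0.025 0 0 0 -1;0 0 0 0 0 0 -1;0 0 0 0 0 0 -1;0 0 0 0 0 0 -1;0 0 0 0 0 0 -1;0 0 0 0 0 0 -1;0 0 0 0 0 0 -1")

```text
time: 28.7
ee_pos: [0.5054, -0.0409, 0.2134]
tcp_rot: [-180.0, -0.1, 81.6]
wrist_force: [-4.3, 0.3, 8.6]
opening: -0.0001
grasp_force: 4.3
```

Request:
carry_out(targets="0 0 0.01 0 0 0 -1;0 0 0 0 0 0 -1;0 0 0 0 0 0 -1;0 0 0 0 0 0 -1;0 0 0 0 0 0 -1;0 0 0 0 0 0 -1;0 0 0 0 0 0 -1;0 0 0 0 0 0 -1")

```text
time: 29.37
ee_pos: [0.5054, -0.0409, 0.2134]
tcp_rot: [-180.0, -0.1, 81.6]
wrist_force: [-4.1, -0.3, 10.7]
opening: -0.0004
grasp_force: 5.8
```

Run:
```python
from h import *
st();s=camera("side");cv2.imwrite("pics/s9.png",s[:,:,::-1])
for z in(.050,.060,.068,.074,.080):
    u,v=pix("side",[.4556,-.0356,z]);u,v=int(round(u)),int(round(v));print(z,s[v,u-5:u+6].sum(1).tolist())
```

```text
{'time': 29.3667, 'ee_pos': [0.5054, -0.0409, 0.2134], 'tcp_rot': [-179.9893, -0.1062, 81.6326], 'wrist_force': [-4.0932, -0.2523, 10.6651], 'opening': -0.0004, 'grasp_force': 5.8424}
0.05 [108, 48, 21, 28, 33, 27, 25, 46, 76, 134, 172]
0.06 [101, 52, 33, 23, 31, 31, 37, 51, 110, 155, 178]
0.068 [153, 104, 56, 37, 36, 36, 41, 37, 62, 116, 159]
0.074 [239, 225, 211, 192, 185, 187, 187, 188, 208, 223, 232]
0.08 [415, 415, 411, 409, 408, 405, 406, 406, 405, 407, 400]
```

Force rises while the height stays the same, so the lid is against its stop. The knob sits upright and slightly lower than before. Handing in.

```bash
python3 -c "
from workcell import bot;print(bot.job_done())"
```

```text
the job is handed in; nothing more can be done
None
```

I handed the job in at about 29 s of the 72 s, with the board flat in the nest, the pin home through lid and base, and the arm holding the lid shut at about 10.7 N; the judge returned no verdict.

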